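# Set a length stop and push the tube up to it

### The job

Set up the length gauge on the bench, only pushing with the fingers: first push the heavy steel stop along its rail to the right until it drops into the notch in the rail, then push the square tube along its trough until its end rests against the stop, with the stop still down in its notch. Push gently and stop as soon as each has arrived, without forcing it. Do not pick up the stop or the tube, leave the other things on the bench where they are, and finish clear of everything.

Things in the scene. Friction and masses are not known exactly. Their poses are not given: they have to be found in the camera images.
- gauge: Length gauge: green plate 150 (x) x 460 (y) x 12 thick, fixed to the bench, its long side across the robot's front, yawed up to 0.2 rad. It carries a rail and, nearer the robot, a trough. Origin on the bench under the plate, which spans x -75..75, y -250..210 mm from it; x points away from the robot, y along rail and trough to the robot's left, z up.
- notch (a point): Middle of the mouth of the only V notch in the rail's top, 52 mm above the bench: 6 mm deep, 15 mm wide. The steel rail is 24 mm wide and runs along the gauge's y from 130 mm right to 170 mm left of the notch; its centre line is at x = +35 mm, y = +30 mm of the gauge here. Axes as the gauge's.
- trough (a point): Point on the trough's centre line, on the plate (12 mm above the bench), at the middle of its length: 60 mm nearer the robot than the rail's centre line. The trough is two lips 240 mm long, 6 thick, 8 high, 29 apart, their tops 20 mm above the bench. Axes as the gauge's.
- runner (a joint): Stop's position along the rail (m): 0 exactly over the notch, positive to the left (+y of the gauge). Starts at +0.06 to +0.11; end limits -0.07 and +0.135. Sliding it takes about 3 to 7 N.
- stop: The stop. Origin on the rail's centre line, mid-length of the stop, 52 mm above the bench when seated (tooth down in the notch) and 58 mm while it rides on the rail's top; axes as the gauge's. Only its weight (0.8 kg, +-20 %) holds it down. Seated, it has about 1 mm of play along the rail and then the notch's far flank blocks it: the push drops to nothing, then rises steeply.
- stop_push (a point): Middle of the flat left (+y) side of the stop, over the rail: the side to push on; 68.5 mm above the bench seated, 74.5 riding. The stop is a dark steel block across the rail, 36 long (y), 30 high, from 20 mm beyond the rail's centre line to 75 mm before it, with a brass knob (18 diameter, 16 high) on top and a foot over the trough. Axes as the gauge's.
- stop_face (a point): Middle of the lower right (-y) face of the stop's foot, over the trough's centre line, 31 mm above the bench seated: the flat face the tube's end must meet. The foot is 30 mm wide in x and hangs to 22 mm above the bench when seated. Axes as the gauge's.
- tube: Loose square metal tube with black ends, 25 x 130 long (y) x 25 high, 0.14 to 0.28 kg, lying in the trough to the right of the stop, its underside 12 mm above the bench. Origin at the centre of its underside, y along it towards the stop. Sliding it takes about 1 to 3 N.
- tube_end (a point): Centre of the tube's left (+y) end face, which must meet the stop; 24.5 mm above the bench.
- tube_tail (a point): Centre of the tube's right (-y) end face, the end to push on; 24.5 mm above the bench. Push it above the lips (20 mm) and below its top (37 mm).
- offcut: Bystander to be left alone: short piece of the same square tube, 25 x 50 x 25 high, lying on the table near the gauge; origin under its middle.
- bush: Bystander to be left alone: steel bush (ring), 34 outside diameter, 30 high, standing behind the gauge; origin under its middle.
- can: Bystander to be left alone: closed can, 66 diameter, 100 high, standing behind the gauge; origin under its middle.
- wrench: Bystander to be left alone: open-ended wrench lying on the table beyond the gauge's left end; origin under its middle.
- driver: Bystander to be left alone: screwdriver with red handle lying to the left; origin under its middle.
- hammer: Bystander to be left alone: hammer lying to the right; origin under its middle.
- slug: Bystander to be left alone: brass cylinder, 36 diameter, 40 high, standing in front of the gauge; origin under its middle.
Not all that is in view belongs to the job. There is more than one size of the tube; the job needs the middle-sized.

How it is judged:
By the outcome, as a careful person would: the job done as asked, in the order asked, and still so for the second after the job is handed in, with the robot touching nothing.
It also fails if it takes over 54 s, if anything falls off the work surface, if the arm or the gripper's body presses on something with over 40 N, if the wrist force passes 120 N, or if a joint passes its speed limit or range.

### The arm

A 6-joint arm with a two-finger parallel gripper is mounted at the origin on the work surface. World frame = base frame: x ahead of the robot, y to its left, z up, the work surface at z = 0. Lengths are in m, angles in rad, forces in N, time in s.
With the tool pointing down it reaches from about 0.325 to 0.775 m from the base axis. Payload 5.5 kg.
Tool frame: the origin (TCP) lies between the finger pads; the fingertips stand 8 mm ahead of it and the grasp point (between the pads) lies 11 mm behind it (tcp_to_tips is the distance from the TCP to the fingertips, in m); z points along the fingers, y is the direction in which the jaws open and shut (so a half turn about z gives the same grasp; the last joint's range is limited). The gripper opens to 88 mm and grips with 3 to 60 N. Pads are 20 mm wide; open, the fingers measure 115 mm over their backs; the gripper's body (75 mm by 178 mm) begins 61 mm behind the grasp point.
Start: joints at [-1.175, 0.091, 1.231, -0, 1.82, -0.057], TCP at [0.262, -0.54, 0.231] pointing down, gripper open.
Joint ranges: [-2.87, 2.87], [-0.86, 2.18], [0.17, 2.46], [-1.51, 4.65], [0.06, 2.69], [-2.65, 2.65]. Speed limits (rad/s): [2.57, 2.57, 3.01, 3.14, 3.14, 3.14].

### API

Orientations are given as a unit quaternion [w, x, y, z].
In Python, from bench import * gives the robot as it stands. Calls block until the motion is done:
- move_to(position, orientation): joint-space move of the TCP to a pose.
- move_l(position, speed=0.15, orientation=None): straight line of the TCP; orientation=None keeps the orientation; speed is the mean speed in m/s.
- movej(angles): joint-space move.
- gripper_open() and close(): open the fingers fully, or close them until they stop; the grip force is fixed at half the most.
- hold(seconds).
- inverse_kinematics(position, orientation): joint angles nearest the present ones, or None.
- state(): the state.
- get_image(name): name is "scene" or "top" or "wrist"; returns a dict with "frame" (400x640x3 uint8, blue, green, red), "depth" (400x640 float32, m along the optical axis (not along the pixel's ray), 0 where there is no reading), "camera_matrix" (3x3 intrinsics, pixels), "view" (4x4, takes a point from world to camera coordinates). Camera axes: x right, y up, looking along -z (the intrinsics and any distortion apply to the point x, -y, -z); pixel columns grow to the right and rows downward; lengths in m; the calibration is good to about 2 mm. A picture is of the moment at which its call begins.
A pose or a line that the arm cannot do raises IKError and nothing moves.
- job_done(): hands the job in, once; it reports no verdict.
The state is a dict: "time": time; "joint_pos": joint angles; "dq": joint speeds; "joint_torque": joint torques, N m; "ee_pos": TCP position; "ee_rot": TCP orientation; "ft_force": force on the tool from outside, world axes, zero at the start; "moment": the same for the moment, N m; "finger_gap": finger opening in m.
Only numpy, scipy, OpenCV 4.12 (cv2) and the standard library are available. Lean on these libraries where they do the work, as an engineer would, in place of code of your own. Each camera call takes 0.05 s, during which the arm holds its last target. There are 200 camera calls.

## Working session

There is one attempt and no reset: what is moved stays moved. The work goes in short steps, each a Python script; the robot and the scene stay as the last script left them, time stands still between calls to the robot, and variables do not carry over. Pictures are saved under pics/ and viewed, about 8 in all and at most 12, crops included, and the job is handed in when it is done.

```bash
mkdir -p pics; ls
python3 - <<'E'
from bench import *
import cv2,numpy as np
for n in("scene","top"):
    d=get_image(n); cv2.imwrite(f"pics/{n}0.png",d["frame"]); np.savez(f"{n}0.npz",**d)
    print(n,d["camera_matrix"].tolist(),np.round(d["view"],3).tolist(),[k for k in d])
print(state())
E
```

```text
pics
scene [[460.9087965435101, 0.0, 310.8036779285601], [0.0, 460.9087965435101, 189.81033918834032], [0.0, 0.0, 1.0]] [[0.449, 0.893, 0.0, -0.253], [-0.76, 0.382, 0.525, 0.425], [0.469, -0.236, 0.851, -1.536], [0.0, 0.0, 0.0, 1.0]] ['frame', 'depth', 'camera_matrix', 'view']
top [[449.97804695560114, 0.0, 312.4578788152416], [0.0, 449.97804695560114, 200.03624213347317], [0.0, 0.0, 1.0]] [[0.001, -1.0, 0.015, -0.004], [0.994, 0.003, 0.112, -0.591], [-0.112, 0.014, 0.994, -1.2], [0.0, 0.0, 0.0, 1.0]] ['frame', 'depth', 'camera_matrix', 'view']
{'time': 0.1, 'joint_pos': array([-1.17467829e+00,  9.17668264e-02,  1.23174061e+00,  2.94816217e-05,
        1.81979128e+00, -5.67165909e-02]), 'dq': array([-0.00038401,  0.00033386, -0.00109116, -0.00014205, -0.00031775,
       -0.00113812]), 'joint_torque': array([ 8.25785482e-04, -4.47857773e+01, -4.07569420e+01,  6.98519591e-02,
        2.83952110e-02, -1.14544914e-04]), 'ee_pos': array([ 0.2624137 , -0.53930177,  0.229644  ]), 'ee_rot': array([-8.43191172e-04,  9.74475749e-01,  2.24491175e-01, -1.29982190e-04]), 'ft_force': array([ 0.15750472, -1.29086086,  0.22375788]), 'moment': array([ 0.06147178, -0.04399016,  0.01213058]), 'finger_gap': 0.08796939834231922}
```

View pics/top0.png

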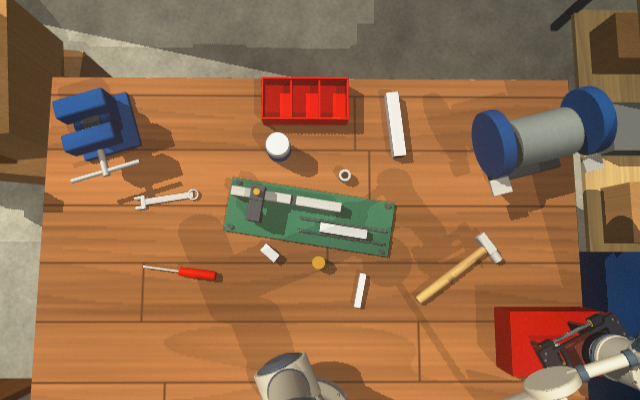

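View pics/scene0.png

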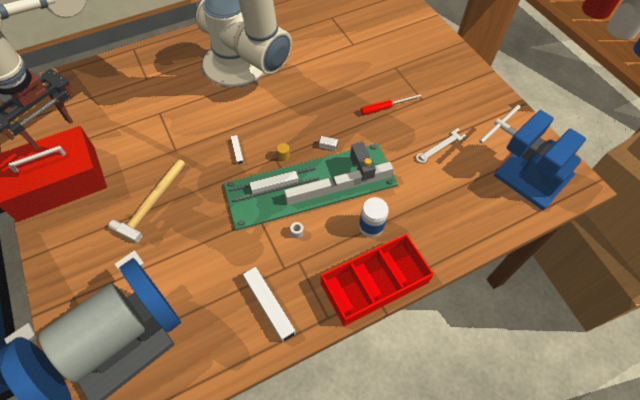

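The top view shows the gauge at about (310,215), the stop at (256,205), and the bush, can, slug and offcut around it. Candidate tubes in the top view are:
- a long bar at (396,125)
- a thin bar at (360,290)
- a short offcut at (270,253)
- the one in the trough at (343,230)

The trough one fits: it is middle-sized and lies in the trough. I'll confirm it in an enlarged crop.

Run:
```python
import cv2,numpy as np
f=np.load("top0.npz")["frame"][165:270,210:410]
cv2.imwrite("pics/crop1.png",cv2.resize(f,None,fx=4,fy=4,interpolation=cv2.INTER_CUBIC))
```

```text
(no output)
```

View pics/crop1.png

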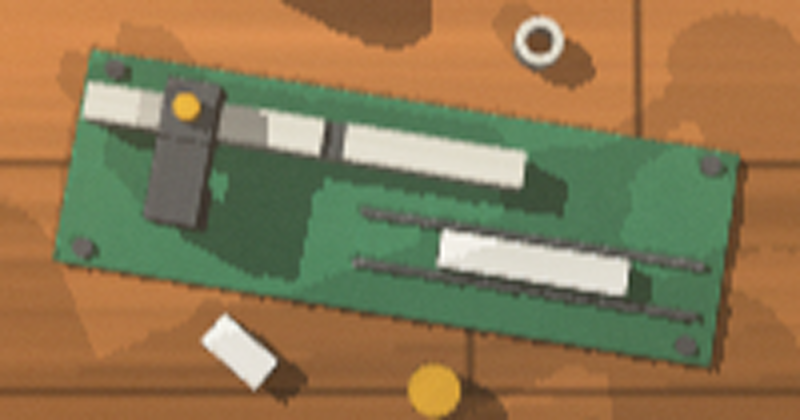

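The crop confirms it: the tube between the dark lips spans crop (438,228)-(628,295). The notch is at (334,138), the stop's knob at (186,106), and the plate corners at (93,50), (740,155), (713,370) and (55,262). Now I'll fit the gauge pose.

```bash
cat > h.py <<'E'
import numpy as np,cv2
from scipy.optimize import least_squares
def ray(d,u,v,z):
    K=d["camera_matrix"];V=d["view"];R=V[:3,:3];c=-R.T@V[:3,3]
    w=R.T@np.array([(u-K[0,2])/K[0,0],-(v-K[1,2])/K[1,1],-1])
    return (c+w*(z-c[2])/w[2])
def R2(a): return np.array([[np.cos(a),-np.sin(a)],[np.sin(a),np.cos(a)]])
E
python3 - <<'E'
from h import *
d=np.load("top0.npz")
P=lambda u,v,z:ray(d,209.6+u/4,164.6+v/4,z)[:2]
# gauge pts: (x,y) in gauge, crop pixel, z
L=[((.075,.21),(93,50),.012),((.075,-.25),(740,155),.012),((-.075,-.25),(713,370),.012),((-.075,.21),(55,262),.012),
((.035,.03),(334,138),.052),((.035,.2),(86,100),.052),((.035,-.1),(524,169),.052)]
G=np.array([l[0] for l in L]);W=np.array([P(*l[1],l[2]) for l in L])
f=lambda p:((G@R2(p[2]).T+p[:2])-W).ravel()
s=least_squares(f,[.55,0,0]);p=s.x;print("gauge",p,"\nres mm",np.round(s.fun.reshape(-1,2)*1e3,1))
inv=lambda w:(w-p[:2])@R2(p[2])
print("knob",inv(P(186,106,.1055)))
for q in[(440,228),(628,258),(628,295),(438,266)]:print("tube",inv(P(*q,.037)))
for n,q,z in[("slug",(434,390),.04),("bush",(540,42),.03),("offcut",(240,352),.025),("can",(270,-80),.1)]:print(n,inv(P(*q,z)))
np.save("g.npy",p)
D=d["depth"];print("depth bench check",D[300,250])
from bench import *
w=lambda x,y:R2(p[2])@[x,y]+p[:2]
print("notch",w(.035,.03))
E
```

```text
gauge [ 0.55104555  0.0251208  -0.15803734] 
res mm [[ 0.4  0.8]
 [ 0.5 -1.2]
 [ 1.4  0.9]
 [ 0.4  1.4]
 [-1.4 -0.7]
 [ 0.  -0.2]
 [-1.2 -0.9]]
knob [0.03566252 0.12601916]
tube [-0.01125891 -0.04952221]
tube [-0.01099841 -0.17885868]
tube [-0.03579147 -0.18250346]
tube [-0.03694501 -0.05223315]
slug [-0.11958909 -0.06257738]
bush [ 0.12753875 -0.09777245]
offcut [-0.11551313  0.07127977]
can [0.16641466 0.09367713]
depth bench check 1.2322671
notch [0.59033079 0.04923863]
```

```bash
cat >> h.py <<'E'
from bench import *
p=np.load("g.npy");YD=R2(p[2])@[0,1]
a=(np.pi/2+p[2])/2;Q=[0,np.cos(a),np.sin(a),0]   # tool down, jaws open along gauge x
def w(x,y,z): return np.r_[R2(p[2])@[x,y]+p[:2],z]
def gy(): return float(((state()["ee_pos"][:2]-p[:2])@R2(p[2]))[1])
def F():
    r=[]
    for _ in range(5): r.append(state()["ft_force"]);hold(.01)
    return np.mean(r,0)
def fy(t): return float((F()-t)[:2]@YD)
E
python3 - <<'E'
from h import *
close()
move_to(w(.035,.185,.2),Q); move_l(w(.035,.185,.072),.15)
hold(.2);a_=[state()["ft_force"]@np.r_[YD,0] for _ in range(1)]
for _ in range(8): hold(.02);a_.append(state()["ft_force"]@np.r_[YD,0])
print(np.round(a_,2)); t=F();np.save("t.npy",t)
y=.185
while y>.145:
    y-=.003; move_l(w(.035,y,.072),.04); f=fy(t)
    if abs(f)>1.5: break
s=state();print(y,gy(),f,s["time"],s["finger_gap"],s["ee_pos"],s["joint_pos"])
d=get_image("wrist");cv2.imwrite("pics/w1.png",d["frame"])
E
```

```text
[-0.1   0.34  0.26 -0.37 -0.95 -0.42 -0.35 -0.36 -1.36]
0.15199999999999997 0.1525636327820481 4.967718489290304 8.9167 0.0004654764596319129 [0.60954841 0.17028628 0.07208362] [2.18214525e-01 2.03935014e-01 1.38794213e+00 8.46326148e-04
 1.54923466e+00 3.75879777e-01]
```

View pics/w1.png

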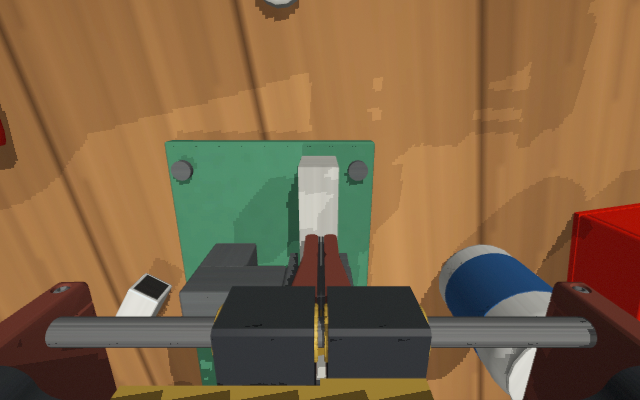

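Wrist view: the closed fingertips at (320,270) are beside the stop over the rail, and the force shows contact. I'll push now and watch for the force to drop off.

Run:
```python
from h import *
t=np.load("t.npy");log=[]
y=.152
while y>.050:
    st=.004 if y>.074 else .001
    y-=st; move_l(w(.035,y,.072),.03); f=fy(t)
    log.append((round(y*1e3),round(gy()*1e3,1),round(f,1)))
    if f>14 or (y<.07 and f<1.5): break
print(log); print(state()["time"])
d=get_image("scene");cv2.imwrite("pics/s2.png",cv2.resize(d["frame"][130:240,210:410],None,fx=4,fy=4,interpolation=cv2.INTER_CUBIC))
```

```text
[(148, 148.2, 4.8), (144, 144.0, 4.2), (140, 140.0, 4.3), (136, 136.0, 4.1), (132, 132.0, 4.3), (128, 128.0, 4.3), (124, 124.0, 4.8), (120, 120.0, 5.0), (116, 116.0, 4.6), (112, 112.0, 4.8), (108, 108.0, 4.7), (104, 104.0, 4.7), (100, 100.0, 4.8), (96, 96.0, 4.8), (92, 92.0, 4.6), (88, 88.0, 5.3), (84, 84.0, 5.0), (80, 80.0, 5.0), (76, 76.0, 5.3), (72, 72.0, 5.0), (71, 71.2, 5.1), (70, 70.3, 5.4), (69, 69.4, 5.9), (68, 68.2, 5.1), (67, 66.3, 1.8), (66, 65.4, 0.3)]
17.2167
```

View pics/s2.png

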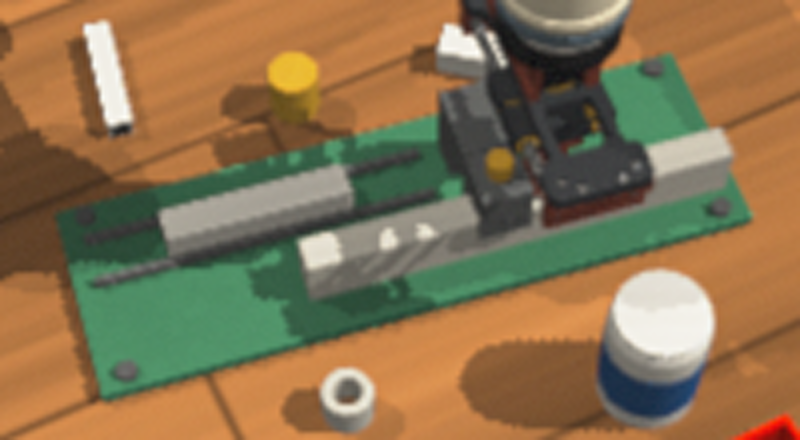

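The force fell from 5 N to about 0 at TCP y=66 mm, so the stop slid ahead into the notch. The picture shows the stop at crop (485,165), close to where the notch was. I'll check its height by depth against the first image.

```bash
cat >> h.py <<'E'
def cloud(d):
    K=d["camera_matrix"];V=d["view"];D=d["depth"];v,u=np.mgrid[:400,:640]
    c=np.stack([(u-K[0,2])/K[0,0]*D,-(v-K[1,2])/K[1,1]*D,-D],-1)
    P=(c-V[:3,3])@V[:3,:3]
    P[...,:2]=(P[...,:2]-p[:2])@R2(p[2]);P[D==0]=np.nan
    return P
def stoptop(d):
    P=cloud(d);m=(P[...,0]>-.035)&(P[...,0]<.022)&(P[...,1]>-.01)&(P[...,1]<.16)&(P[...,2]>.065)&(P[...,2]<.096)
    q=P[m];z=np.median(q[:,2]);q=q[abs(q[:,2]-z)<.004];return z,len(q),np.percentile(q[:,1],[2,50,98])
def rail(d):
    P=cloud(d);m=(abs(P[...,0]-.035)<.008)&(P[...,1]>-.09)&(P[...,1]<-.0)&(P[...,2]>.04)&(P[...,2]<.06);return np.median(P[m][:,2])
E
python3 - <<'E'
from h import *
for d in(np.load("scene0.npz"),get_image("scene")):print(stoptop(d),rail(d))
E
```

```text
(np.float64(0.08826975517932534), 217, array([0.10814025, 0.12382632, 0.14346171])) 0.05096654845548162
(np.float64(0.08672130991131913), 191, array([0.01759   , 0.03172405, 0.04858987])) 0.05115912492583522
```

Height has dropped only about 1.5 mm, which is ambiguous: either the gripper is in the data or the stop is part-way down the flank. I'll continue in 1 mm steps with a tight force limit, checking height.

Run:
```python
from h import *
t=np.load("t.npy");log=[];y=.066
while y>.0545:
    y-=.001; move_l(w(.035,y,.072),.02); f=fy(t)
    z,n,r=stoptop(get_image("scene"))
    log.append((round(y*1e3),round(gy()*1e3,1),round(f,1),round(z*1e3,1),n,round((r[0]+r[2])*500,1)))
    if f>2.5: break
for l in log: print(l)
print(state()["time"])
```

```text
(65, 64.9, 0.5, np.float64(82.5), 221, np.float64(31.3))
(64, 64.0, 0.3, np.float64(82.1), 210, np.float64(31.3))
(63, 63.0, -0.1, np.float64(82.3), 205, np.float64(30.4))
(62, 62.0, 0.2, np.float64(82.0), 194, np.float64(30.2))
(61, 61.3, 1.6, np.float64(82.2), 199, np.float64(29.8))
(60, 60.7, 5.4, np.float64(82.4), 192, np.float64(29.2))
19.3667
```

Seated: the stop's top fell 6 mm (88.3 to 82.2) and its centre is at y≈30 mm. The push went to zero, then rose. I'll back off and go to the tube's tail.

Run:
```python
from h import *
move_l(w(.035,.085,.072),.1); move_l(w(.035,.085,.16),.2)
d=get_image("scene");print(stoptop(d))
move_l(w(-.0245,-.215,.16),.25); 
d=get_image("top");cv2.imwrite("pics/t2.png",cv2.resize(d["frame"][165:270,210:410],None,fx=4,fy=4,interpolation=cv2.INTER_CUBIC))
move_l(w(-.0245,-.215,.034),.12); hold(.2)
t=F();np.save("t2.npy",t);y=-.215
while y<-.178:
    y+=.002; move_l(w(-.0245,y,.034),.04); f=fy(t)
    if abs(f)>.9 and y>-.2: break
print(y,gy(),f,state()["time"])
d=get_image("scene");cv2.imwrite("pics/s3.png",cv2.resize(d["frame"][130:240,210:410],None,fx=4,fy=4,interpolation=cv2.INTER_CUBIC))
```

```text
(np.float64(0.08233114870280421), 216, array([0.01344847, 0.03003037, 0.04855661]))
-0.17699999999999996 -0.17681520539210396 -0.36351444260536825 28.8167
```

View pics/s3.png

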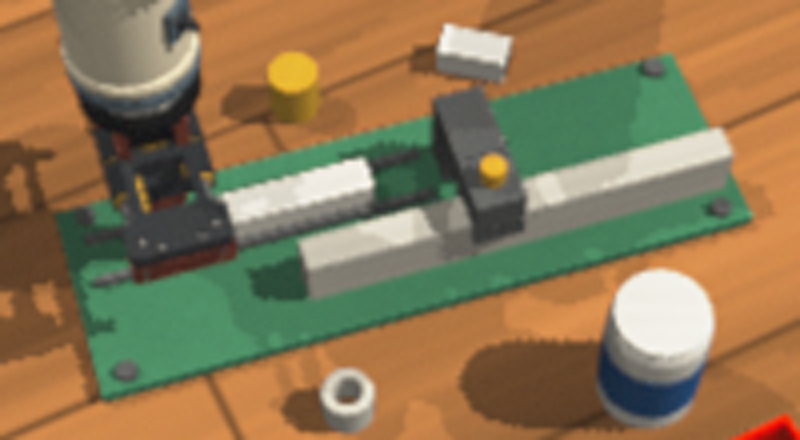

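The tube has already been moved about 13 mm: its left end went from crop x 350 to 373. Its drag is down in the sensor noise, and the stop stands seated at (480,165). I'll continue in steps with better force averaging.

```bash
cat >> h.py <<'E'
def favg(t,n):
    r=[]
    for _ in range(n): r.append(state()["ft_force"]);hold(.01)
    return float((np.mean(r,0)-t)[:2]@YD)
E
python3 - <<'E'
from h import *
t=np.load("t2.npy");y=gy();log=[]
while y<-.142:
    y+=.004; move_l(w(-.0245,y,.034),.04); f=favg(t,8);log.append((round(y*1e3,1),round(f,1)))
    if f<-5: break
b=np.mean([l[1] for l in log])
while y<-.122 and f>-5:
    y+=.0008; move_l(w(-.0245,y,.034),.02); f=favg(t,10);log.append((round(y*1e3,1),round(f,1)))
    if f<b-1.6: break
print(b,log); d=get_image("scene");print(stoptop(d),state()["time"],gy())
cv2.imwrite("pics/s4.png",cv2.resize(d["frame"][140:215,240:380],None,fx=5.5,fy=5.5,interpolation=cv2.INTER_CUBIC))
E
```

```text
0.23333333333333334 [(-172.8, 0.5), (-168.8, 0.3), (-164.8, 0.2), (-160.8, 0.2), (-156.8, -0.2), (-152.8, 0.3), (-148.8, 0.5), (-144.8, 0.2), (-140.8, 0.1), (-140.0, -0.2), (-139.2, -1.1), (-138.4, -0.8), (-137.6, -1.0), (-136.8, -0.8), (-136.0, -0.7), (-135.2, -0.7), (-134.4, -0.7), (-133.6, -0.8), (-132.8, -0.9), (-132.0, -0.5), (-131.2, -1.1), (-130.4, -0.7), (-129.6, -0.8), (-128.8, -0.6), (-128.0, -0.8), (-127.2, -2.6)]
(np.float64(0.08248070443886617), 219, array([0.01371655, 0.03021792, 0.04829679])) 37.4333 -0.127468568578287
```

View pics/s4.png

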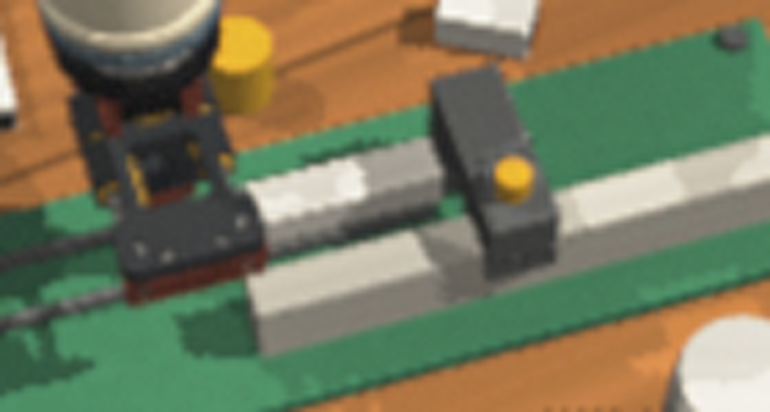

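The tube's end (crop ≈ 440,170) meets the stop. The force stepped from 0.8 to 2.6 N at the expected place, and the stop's height is unchanged. I'll re-read the force, retreat and check.

Run:
```python
from h import *
t=np.load("t2.npy");y=-.1272;f=favg(t,15);print(f)
for _ in range(2):
    if f<-3: break
    y+=.0003; move_l(w(-.0245,y,.034),.01); f=favg(t,15);print(y,f)
y=gy();move_l(w(-.0245,y-.03,.034),.06); move_l(w(-.0245,y-.03,.2),.2); move_l(w(-.0245,-.33,.22),.25)
d=get_image("scene");print(stoptop(d))
P=cloud(d);m=(abs(P[...,0]+.0245)<.008)&(P[...,2]>.032)&(P[...,2]<.041)&(P[...,1]>-.2)&(P[...,1]<.03)
print("tube y",np.percentile(P[m][:,1],[1,99]),state()["time"])
a=cv2.resize(d["frame"][140:200,260:380],None,fx=5,fy=5,interpolation=cv2.INTER_CUBIC)
e=get_image("top")["frame"][185:245,240:360]
cv2.imwrite("pics/s5.png",np.vstack([a,cv2.resize(e,None,fx=5,fy=5,interpolation=cv2.INTER_CUBIC)]))
```

```text
-2.8204822437806456
-0.1269 -5.034942125417574
(np.float64(0.08220499131946606), 220, array([0.0136668 , 0.02932295, 0.04876876]))
tube y [-0.11564743  0.01205525] 40.4667
```

View pics/s5.png

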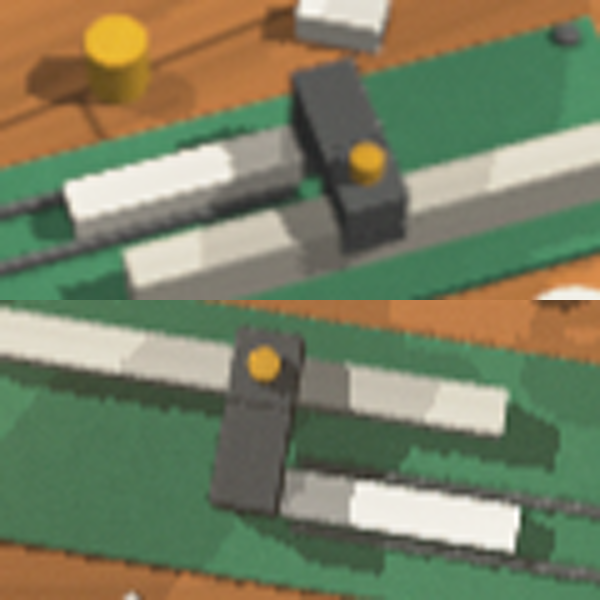

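Both views show the tube's end against the stop's foot (top view about (285,490)) and the stop seated. The arm is clear, so I'll hand it in.

```bash
python3 -c "
from bench import *
job_done();print(state()['time'])"
```

```text
the job is handed in; nothing more can be done
the job is handed in; nothing more can be done
```

The length gauge is set up and handed in: the stop is down in its notch and the tube's end rests against it. The last robot time I read was 40.5 s, against the 54 s limit, just before hand-in.

- **Stop:** I pushed it right along the rail at about 5 N until the push dropped to zero, then rose to 5 N against the notch's far flank. Its top fell 6 mm (88.3 to 82.2 mm) and stayed at that height to the end.
- **Tube:** I pushed the middle-sized tube along the trough at about 1 N until the force rose to 2.8 N. A further 0.3 mm nudge gave 5 N, so I stopped there.
- **Final check:** After the retreat, the tube's end measured y = 12.1 mm in the gauge frame. The stop's face should be at about 12 mm, assuming its foot is as long as the block. Both camera views showed no gap, and the arm was clear of everything.

**Checks that disagreed:**
- The first height check of the stop showed only a 1.5 mm drop, probably because it was still settling. The later readings all agreed on 6 mm.
- First contact with the tube was lost in force-sensor noise. The approach moved it about 13 mm unnoticed before I saw it in a picture, which did no harm.

I did not measure the other things on the bench afterwards. The slug and offcut in the last pictures looked unmoved, and nothing else was touched that I could see.

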